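# Snap the tube platform onto the bench mixer

### The arm

A 7-joint arm with a two-finger parallel gripper is mounted at the origin on a cart in front of the work surface, level with it; the furniture and walls round the work are solid. World frame = base frame: x ahead of the robot, y to its left, z up, the work surface at z = 0. Lengths are in m, angles in rad, forces in N, time in s.
With the tool pointing down it reaches from about 0.425 to 0.875 m from the base axis. Payload 4.7 kg.
Tool frame: the origin (TCP) lies midway between the tips of the shut fingers; the grasp point (between the pads) lies 19 mm behind it; z points along the fingers, y is the direction in which the jaws open and shut (so a half turn about z gives the same grasp; the last joint's range is limited). The gripper opens to 87 mm and grips with 3 to 60 N. Pads are 19 mm wide; open, the fingers measure 117 mm over their backs; the gripper's body (75 mm by 190 mm) begins 51 mm behind the grasp point.
Start: joints at [1.35, 0.321, -0.07, 1.45, 0.023, 1.371, -0.057], TCP at [0.151, -0.632, 0.223] pointing down, gripper open.
Joint ranges: [-2.86, 2.86], [-0.3, 2.09], [-1.38, 1.24], [0.06, 2.45], [-1.56, 4.7], [0.09, 2.05], [-2.69, 2.69]. Speed limits (rad/s): [2.57, 2.57, 3.14, 3.14, 3.14, 3.14, 3.14].

### API

Orientations are given as a rotation vector (axis times angle).
In Python, from bench import get_state, eyes, job gives the robot as it stands. The module is installed in compiled form; this text tells all that it offers.
- The arm moves only by the shell command python3 -m jog 'ROWS' [FORCE]. ROWS is JSON, a list that holds one entry, the list of rows, each a list of 5 numbers: the opening, from 0 (shut) to 1 (fully open), then the shift along the tool's x, y, z in units of 40 mm (1.0 is 40 mm), then the turn about the tool's z in units of 5 degrees (1.0 is 5 degrees). In form: [[[jaw, dx, dy, dz, turn], ...]]. A call has 1 to 10 rows; each row shifts and turns the commanded pose from where the row before left it, along the tool's axes as they then stand; what a row does not reach is not made up. A row lasts 1/8 s, in which the tool goes at most 62.5 mm and 10.7 degrees, less where a joint would pass 70% of its speed; a pose out of reach is approached as far as the arm can. A call is refused whole if a number of a shift passes 1 or a number of a turn 1, either way. A call with a gripper value outside its range is refused whole. The fingers move at their own pace and stop on an object; FORCE is the grip in N (left out, the last holds). Time passes only in rows, so rows that do not move let the fingers close. It gives the time, the measured TCP pose, the force and the opening at its end, in the units of the state.
- get_state(): the state, without advancing time (a new reading comes with each control period).
- eyes.get_image(name): name is "side" or "top"; returns (picture, depth): 420x560x3 uint8, red, green, blue; 420x560 float32, m along the optical axis (not along the pixel's ray), 0 where there is no reading.
- eyes.camera_params(name): a dict with "camera_matrix" (3x3 intrinsics, pixels), "pose" (4x4, takes a point from camera to world coordinates). Camera axes: x right, y down, z forward; pixel columns grow to the right and rows downward; lengths in m; the calibration is good to about 2 mm. A picture is of the moment at which its call begins. camera_params takes no time and is no camera call.
- job.close_job(): hands the job in, once; it reports no verdict.
The state is a dict: "time": time; "joint_positions": joint angles; "qd": joint speeds; "joint_torque": joint torques, N m; "position": TCP position; "tool_rot": TCP orientation; "ft_force": force on the tool from outside, world axes, zero at the start; "torque": the same for the moment, N m; "grip_width": opening from 0.0 (shut) to 1.0 (fully open).
Only numpy, scipy, OpenCV 4.12 (cv2) and the standard library are available. Lean on these libraries where they do the work, as an engineer would, in place of code of your own. Each camera call takes 0.05 s, during which the arm holds its last target. There are 200 camera calls.

### The job

Get the bench mixer ready for the blood tubes: lift the blue tube platform by its grip rib, lay it over the four snap studs of the mixer's drive head (the head has stopped somewhere in its small orbit, so feel for the studs), then press the platform down beside one stud after another until all four have clicked and it lies fully home. Be gentle: keep the platform roughly level, never load the drive head with more than about 2 kg, and leave the things around undisturbed.

Things in the scene. Friction and masses are not known exactly. Their poses are not given: they have to be found in the camera images.
- mixer: White bench mixer, fixed on the bench; housing x -112 to +75, y -75 to +75 mm, 55 mm high, sloping console with knob, display and green switch on its -x side. Origin on the bench, z up. Its X-shaped aluminium drive head stands over the origin with a black snap stud at x +-42, y +-54 mm, but the head has stopped up to 7 mm off in x and y (not measured; it stays parallel and still).
- drive_head (a joint): How far (m) the drive head is pressed down on its rubber mount: 0 free, 0.7 mm per 10 N; over 1.6 mm (22 N) is overload. Free, its four stud shoulders (17 mm wide) are 78 mm above the bench; blunt stud noses (6 mm wide) end 12.5 mm above, barbs (12 mm over both) sit 5 to 6 mm above. A 9 to 14 N push beside one stud snaps it through; all four at once would be overload.
- platform: Blue plastic tube platform, plate 112 x 138 x 4 mm (x by y by z), about 0.2 kg, flat on the bench at the start; 9 mm holes near the corners, grip rib in the middle, low white tube saddles (within 29 mm of the middle in x, 33 mm in y, 7 mm high). Origin: centre of the underside, z up. Fits either way round. The bare plate beside and between the holes can be pressed on.
- hole_1 (a point): Hole 1 of the platform, 9 mm wide, at platform-frame +42, +54 mm; this point is the centre of the hole on the underside. Its height over the bench tells that corner's state: 78 mm clicked home on the shoulder, about 86 mm lying unpressed on the barbs, 90 mm on top of the stud noses (hole not over its stud).
- hole_2 (a point): Hole 2 of the platform, 9 mm wide, at platform-frame +42, -54 mm; this point is the centre of the hole on the underside. Its height over the bench tells that corner's state: 78 mm clicked home on the shoulder, about 86 mm lying unpressed on the barbs, 90 mm on top of the stud noses (hole not over its stud).
- hole_3 (a point): Hole 3 of the platform, 9 mm wide, at platform-frame -42, -54 mm; this point is the centre of the hole on the underside. Its height over the bench tells that corner's state: 78 mm clicked home on the shoulder, about 86 mm lying unpressed on the barbs, 90 mm on top of the stud noses (hole not over its stud).
- hole_4 (a point): Hole 4 of the platform, 9 mm wide, at platform-frame -42, +54 mm; this point is the centre of the hole on the underside. Its height over the bench tells that corner's state: 78 mm clicked home on the shoulder, about 86 mm lying unpressed on the barbs, 90 mm on top of the stud noses (hole not over its stud).
- grip (a point): Middle of the top edge of the platform's grip rib, 34 mm above the platform's underside. The rib is 12 mm thick in platform x (grip it across this), 70 mm long in platform y, 30 mm high, and hides nothing else under it.
- timer: White bench timer with two grey buttons and one orange, 68 x 64 x 22 mm, loose bystander; origin at the centre of its underside.
- petri_dish: Closed petri dish with red agar, 88 mm across, 15 mm high, loose bystander; origin at the centre of its underside.
- specimen_cup: Specimen cup with white screw cap, 56 mm across, 60 mm high, loose bystander; origin at the centre of its underside.

How it is judged:
By the outcome, as a careful person would: the job done as asked, in the order asked, and still so for the second after the job is handed in, with the robot touching nothing.
It also fails if it takes over 72 s, if anything falls off the work surface, if the arm or the gripper's body presses on something with over 40 N, if the wrist force passes 120 N, or if a joint passes its speed limit or range.

## Working session

There is one attempt and no reset: what is moved stays moved. The work goes in short steps, Python scripts to look and compute and a shell command to move; the robot and the scene stay as the last step left them, time stands still between calls to the robot, and variables do not carry over. Pictures are saved under pics/ and viewed, about 8 in all and at most 12, crops included, and the job is handed in when it is done.

```bash
mkdir -p pics; cat > h.py <<'E'
import numpy as np, cv2
from bench import get_state, eyes, job
from scipy.spatial.transform import Rotation as R
def shot(n,f=None):
    im,d=eyes.get_image(n)
    if f: cv2.imwrite('pics/'+f,cv2.cvtColor(im,cv2.COLOR_RGB2BGR))
    return im,d,eyes.camera_params(n)
def cloud(d,p):
    K=p['camera_matrix'];T=np.array(p['pose']);K=np.array(K)
    v,u=np.indices(d.shape)
    c=np.stack([(u-K[0,2])/K[0,0]*d,(v-K[1,2])/K[1,1]*d,d],-1)
    return c@T[:3,:3].T+T[:3,3]
def ray(p,u,v,z):
    K=np.array(p['camera_matrix']);T=np.array(p['pose'])
    r=T[:3,:3]@np.linalg.solve(K,[u,v,1.]);o=T[:3,3]
    return o+r*(z-o[2])/r[2]
E
python3 - <<'E'
from h import *
for n in('top','side'):
    im,d,p=shot(n,n+'0.png'); print(n,np.round(p['pose'],3).tolist(),np.round(p['camera_matrix'],1).tolist())
    np.savez(n+'0.npz',im=im,d=d)
    P=cloud(d,p); h=cv2.cvtColor(im,cv2.COLOR_RGB2HSV)
    m=((h[...,0]>95)&(h[...,0]<130)&(h[...,1]>110)&(d>0))
    q=P[m]; print(m.sum(),np.percentile(q,[2,50,98],axis=0).round(3).tolist())
s=get_state();print(s)
E
```

```text
top [[0.028, -0.989, 0.145, 0.436], [-0.999, -0.025, 0.023, 0.021], [-0.019, -0.146, -0.989, 1.105], [0.0, 0.0, 0.0, 1.0]] [[438.8, 0.0, 276.2], [0.0, 438.8, 204.7], [0.0, 0.0, 1.0]]
2642 [[0.416, -0.634, 0.001], [0.503, -0.21, 0.006], [0.592, -0.133, 0.044]]
side [[0.903, -0.25, 0.348, 0.221], [-0.429, -0.548, 0.718, -0.664], [0.011, -0.798, -0.603, 0.659], [0.0, 0.0, 0.0, 1.0]] [[386.1, 0.0, 276.5], [0.0, 386.1, 208.0], [0.0, 0.0, 1.0]]
2524 [[0.44, -0.27, 0.001], [0.492, -0.209, 0.003], [0.555, -0.134, 0.033]]
{'time': 0.1, 'joint_positions': array([ 1.35006615,  0.32175863, -0.07008147,  1.45155423,  0.02258992,
        1.37078826, -0.05689408]), 'qd': array([-2.61097358e-04, -1.08638067e-03, -1.21919430e-03, -1.72357994e-03,
        6.68304347e-04,  8.33461454e-04,  7.75678113e-05]), 'joint_torque': array([-1.16216102e-03, -4.92574275e+01, -4.05944958e-01, -3.13400710e+01,
       -6.41134917e-02,  3.94191826e-02,  3.79368362e-05]), 'position': array([ 0.15108039, -0.63169135,  0.2215639 ]), 'tool_rot': array([-3.11827036e+00, -3.67869248e-01,  4.46913143e-04]), 'ft_force': array([-0.50302861,  0.81010573, -0.42536284]), 'torque': array([0.03855269, 0.03146379, 0.01499648]), 'grip_width': 0.9968155353732083}
```

View pics/top0.png

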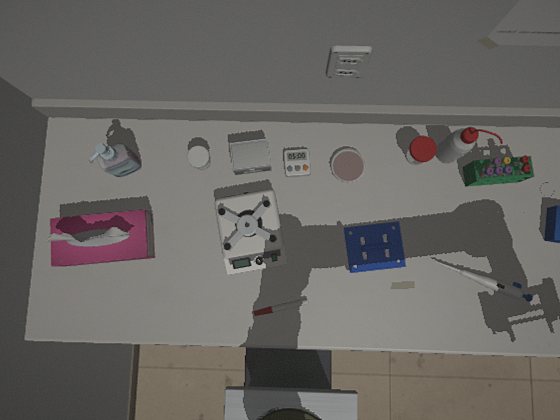

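View pics/side0.png

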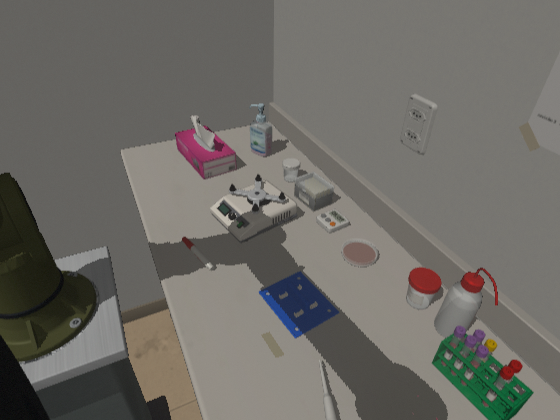

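Top view: platform at about (375,246), mixer drive head at (249,225), timer (297,162), dish (347,165), cup (198,157). The arm's route from the platform to the mixer looks clear. I'll crop both for detail and measure.

```bash
cat > m.py <<'E'
from h import *
a=np.load('top0.npz');im,d=a['im'],a['d'];p=eyes.camera_params('top');P=cloud(d,p)
b=np.load('side0.npz');ps=eyes.camera_params('side')
h=cv2.cvtColor(im,cv2.COLOR_RGB2HSV)
m=((h[...,0]>100)&(h[...,0]<130)&(h[...,1]>100)).astype(np.uint8);m[:,:330]=0;m[:,415:]=0;m[:210]=0;m[280:]=0
m=cv2.morphologyEx(m,cv2.MORPH_CLOSE,np.ones((3,3)))
c=max(cv2.findContours(m,0,1)[0],key=cv2.contourArea)[:,0]
w=np.array([ray(p,u,v,.004)[:2] for u,v in c])
r=cv2.minAreaRect((w*1000).astype(np.float32));print('plat',r)
q=P[(m>0)&(P[...,2]>.02)];print('rib pts',len(q),q.mean(0) if len(q) else'',P[(m>0)][:,2].max())
# drive head
g=im.max(2)
m2=((g<60)).astype(np.uint8);sub=np.zeros_like(m2);sub[192:262,212:285]=m2[192:262,212:285]
n,l,st,ce=cv2.connectedComponentsWithStats(sub)
for i in range(1,n):
    if st[i,4]>4: u,v=ce[i];print('dark',ce[i].round(1),st[i,4],ray(p,u,v,.088).round(4),np.median(P[l==i],0).round(3))
H=P[...,2]
for lo,hi in((.05,.06),(.07,.08),(.08,.1)):
    k=(H>lo)&(H<hi);k[:,:205]=0;k[:,290:]=0;k[:185]=0;k[280:]=0
    q=P[k];print(lo,len(q),cv2.minAreaRect((q[:,:2]*1000).astype(np.float32)) if len(q)>4 else '')
A=cv2.resize(im[180:285,205:285],None,fx=5,fy=5,interpolation=2);B=cv2.resize(im[210:280,335:412],None,fx=5,fy=5,interpolation=2)
C=cv2.resize(b['im'][170:245,205:305],None,fx=4,fy=4,interpolation=2);
o=np.zeros((600,800,3),np.uint8);o[:525,:400]=A;o[:350,400:785]=B;
o[350-50+50:350+250,400:800]=C[:250]
cv2.imwrite('pics/c0.png',o[...,::-1])
E
python3 m.py
```

```text
plat ((497.97528076171875, -200.15817260742188), (112.03236389160156, 137.76324462890625), 8.105706214904785)
rib pts 152 [ 0.49578183 -0.19119974  0.07593666] 1.1052371023029455
dark [245.6 192.3] 7 [0.613  0.1177 0.088 ] [0.622 0.123 0.04 ]
dark [265.9 203.1] 33 [0.5885 0.0689 0.088 ] [0.59  0.069 0.079]
dark [221.4 211.2] 34 [0.5667 0.1729 0.088 ] [0.567 0.173 0.08 ]
dark [245.6 212.8] 58 [0.5643 0.1157 0.088 ] [0.568 0.118 0.06 ]
dark [259.4 222.7] 36 [0.5419 0.0827 0.088 ] [0.544 0.085 0.06 ]
dark [246.4 224.7] 7 [0.5363 0.1128 0.088 ] [0.536 0.115 0.079]
dark [272.3 238.1] 35 [0.5069 0.0515 0.088 ] [0.508 0.052 0.079]
dark [226.9 246. ] 34 [0.4858 0.1562 0.088 ] [0.486 0.156 0.08 ]
dark [269.7 255.1] 143 [0.4675 0.0564 0.088 ] [0.469 0.055 0.046]
dark [241.5 259.2] 32 [0.4562 0.1212 0.088 ] [0.457 0.124 0.046]
0.05 2549 ((532.208740234375, 107.97919464111328), (172.75375366210938, 148.2819366455078), 11.341744422912598)
0.07 895 ((537.5684204101562, 112.30777740478516), (101.8545913696289, 127.7999038696289), 11.681249618530273)
0.08 66 ((537.5001831054688, 112.12448120117188), (97.80140686035156, 121.20457458496094), 11.77083683013916)
```

View pics/c0.png

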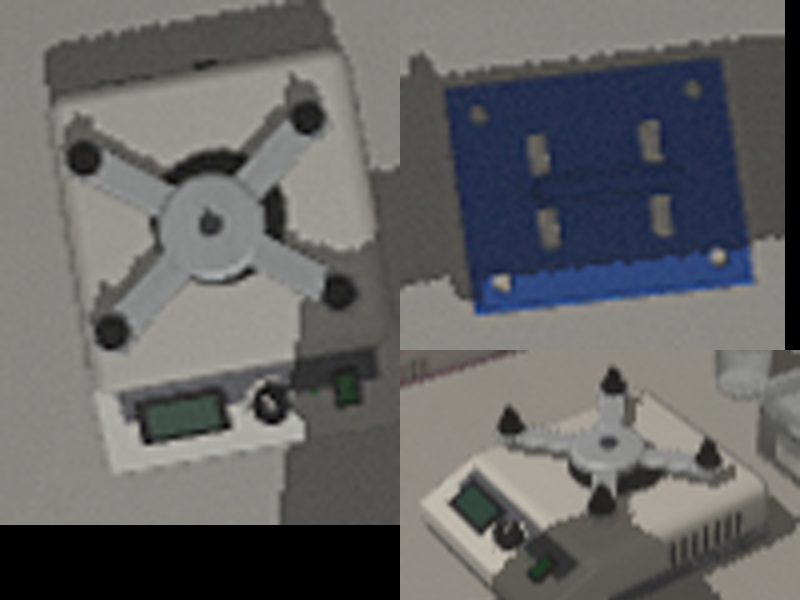

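```bash
python3 -m jog '[[[1,0,0,0,-1],[1,0,0,0,-1],[1,0,0,0,-1],[1,0,0,0,-1],[1,0,0,0,-1],[1,0,0,0,-1],[1,0,0,0,-1],[1,0,0,0,-1],[1,0,0,0,-1],[1,0,0,0,-1]]]' 25
cat >> h.py <<'E'
def go(x,y,z,yaw,tip=True):
    """remaining shift to target in tool units (yaw deg = world direction of tool y)"""
    s=get_state();M=R.from_rotvec(s['tool_rot']).as_matrix()
    cur=np.degrees(np.arctan2(M[1,1],M[0,1]));dt=(yaw-cur+90)%180-90
    t=np.array([x,y,z])-s['position'];u=M.T@t/.04
    a=np.radians(yaw);Y=np.array([np.cos(a),np.sin(a),0]);X=np.cross(Y,[0,0,-1])
    print('t',round(s['time'],2),'pos',s['position'].round(4),'yaw',cur.round(2),'F',s['ft_force'].round(1),'T',s['torque'].round(2),'gw',round(s['grip_width'],3))
    print('shift units now',u.round(2),'turn units',(-dt/5).round(2),'after turn',np.round([t@X/.04,t@Y/.04,-t[2]/.04],2))
E
python3 - <<'E'
from h import *
go(.498,-.2002,.11,8.1)
p=eyes.camera_params('top')
w=np.array([ray(p,u,v,.003)[:2] for u,v in((350.6,232.6),(393.4,227.6),(398.6,261.4),(355.2,266.6))]);print(w.round(4),w.mean(0))
w=np.array([ray(p,u,v,.081)[:2] for u,v in((265.9,203.1),(221.4,211.2),(272.3,238.1),(226.9,246))]);print(w.round(4),w.mean(0))
E
```

```text
time: 1.35
position: [0.1511, -0.6318, 0.2219]
tool_rot: [-2.669, -1.655, -0.001]
ft_force: [-0.1, 0.6, -0.3]
grip_width: 1.002
t 1.35 pos [ 0.1511 -0.6318  0.2219] yaw -26.38 F [-0.1  0.6 -0.3] T [-0.04 -0.07  0.02] gw 1.002
shift units now [13.52  2.98  2.81] turn units -6.9 after turn [ 9.46 10.11  2.8 ]
[[ 0.5317 -0.1418]
 [ 0.547  -0.2488]
 [ 0.4633 -0.2607]
 [ 0.4475 -0.1535]] [ 0.49737722 -0.20118343]
[[0.5895 0.0693]
 [0.5675 0.1738]
 [0.5073 0.0518]
 [0.486  0.1572]] [0.53756596 0.113026  ]
```

```bash
python3 -m jog '[[[1,0,0,0,-1],[1,0,0,0,-1],[1,0,0,0,-1],[1,0,0,0,-1],[1,0,0,0,-1],[1,0,0,0,-1],[1,0,0,0,-0.9],[1,0.9,1,0,0],[1,0.9,1,0,0],[1,0.9,1,0,0]]]' ; python3 -m jog '[[[1,0.9,1,0,0],[1,0.9,1,0,0],[1,0.9,1,0,0],[1,0.9,1,0,0],[1,0.9,1,0.2,0],[1,0.9,1,0.6,0],[1,0.9,1,0.6,0],[1,0.3,0.1,0.6,0],[1,0,0,0,0],[1,0,0,0,0]]]'
python3 - <<'E'
from h import *
go(.4977,-.2005,.015,8.1)
im,d,p=shot('top','t1.png');im,d,p=shot('side','s1.png')
cv2.imwrite('pics/s1c.png',cv2.resize(im[190:360,200:400],None,fx=3,fy=3)[...,::-1])
E
```

```text
time: 2.6
position: [0.2559, -0.507, 0.222]
tool_rot: [-2.062, -2.369, -0.001]
ft_force: [-0.1, 0.0, 0.5]
grip_width: 1.001
time: 3.85
position: [0.4997, -0.2093, 0.1432]
tool_rot: [2.063, 2.368, -0.001]
ft_force: [-0.0, -0.6, 0.4]
grip_width: 0.996
t 3.85 pos [ 0.4997 -0.2093  0.1432] yaw 7.86 F [-0.  -0.6  0.4] T [-0.02 -0.11 -0.1 ] gw 0.996
shift units now [ 0.23 -0.02  3.2 ] turn units -0.05 after turn [ 0.23 -0.02  3.2 ]
```

View pics/s1c.png

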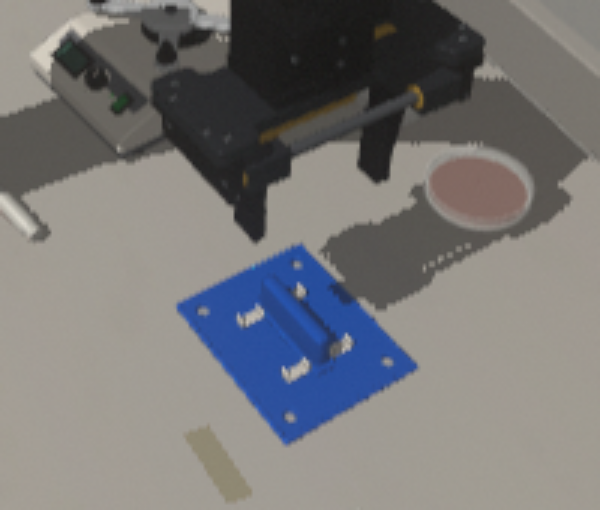

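Side view: the rib is clearly seen standing in the middle (about (300,318) in the crop), with the jaws straddling it and the saddles clear of the finger paths. Going down.

```bash
python3 -m jog '[[[1,0.23,0,0.3,-0.05],[1,0,0,0.9,0],[1,0,0,0.9,0],[1,0,0,0.7,0],[1,0,0,0.35,0],[1,0,0,0.2,0],[1,0,0,0,0],[0,0,0,0,0],[0,0,0,0,0],[0,0,0,0,0]]]' 30
python3 -m jog '[[[0,0,0,0,0],[0,0,0,0,0]]]' 30
python3 - <<'E'
from h import *
go(.4977,-.2005,.009,8.1)
E
```

```text
time: 5.2
position: [0.4989, -0.199, 0.009]
tool_rot: [2.056, 2.374, -0.0]
ft_force: [-0.2, -0.0, -0.3]
grip_width: 0.747
time: 5.45
position: [0.4986, -0.1988, 0.0086]
tool_rot: [2.057, 2.375, -0.0]
ft_force: [0.3, 0.3, -0.3]
grip_width: 0.515
t 5.45 pos [ 0.4986 -0.1988  0.0086] yaw 8.2 F [ 0.3  0.3 -0.3] T [ 0.01 -0.14 -0.01] gw 0.515
shift units now [-0.04 -0.03 -0.01] turn units 0.02 after turn [-0.04 -0.03 -0.01]
```

```bash
python3 -m jog '[[[0,0,0,0,0],[0,0,0,0,0],[0,0,0,0,0],[0,0,0,0,0],[0,0,0,0,0],[0,0,0,0,0],[0,0,0,-0.1,0],[0,0,0,-0.3,0],[0,0,0,-0.5,0],[0,0,0,-0.7,0]]]' 30
python3 -m jog '[[[0,0,0,-0.7,0],[0,0,0,-0.7,0],[0,0,0,-0.7,0],[0,0,0,-0.3,0],[0,0,0,0,0],[0,0,0,0,0]]]' 
python3 - <<'E'
from h import *
go(.4977,-.2005,.16,8.1)
im,d,p=shot('side','s2.png')
cv2.imwrite('pics/s2c.png',cv2.resize(im[130:330,180:400],None,fx=3,fy=3)[...,::-1])
E
```

```text
time: 6.7
position: [0.4984, -0.1986, 0.074]
tool_rot: [-2.056, -2.375, 0.0]
ft_force: [0.6, -1.0, -1.5]
grip_width: 0.137
time: 7.45
position: [0.4978, -0.1985, 0.1676]
tool_rot: [-2.056, -2.373, 0.001]
ft_force: [-1.2, 0.7, -2.1]
grip_width: 0.135
t 7.45 pos [ 0.4978 -0.1985  0.1676] yaw 8.21 F [-1.2  0.7 -2.1] T [ 0.06 -0.07  0.  ] gw 0.135
shift units now [-0.05 -0.01  0.19] turn units 0.02 after turn [-0.05 -0.01  0.19]
```

View pics/s2c.png

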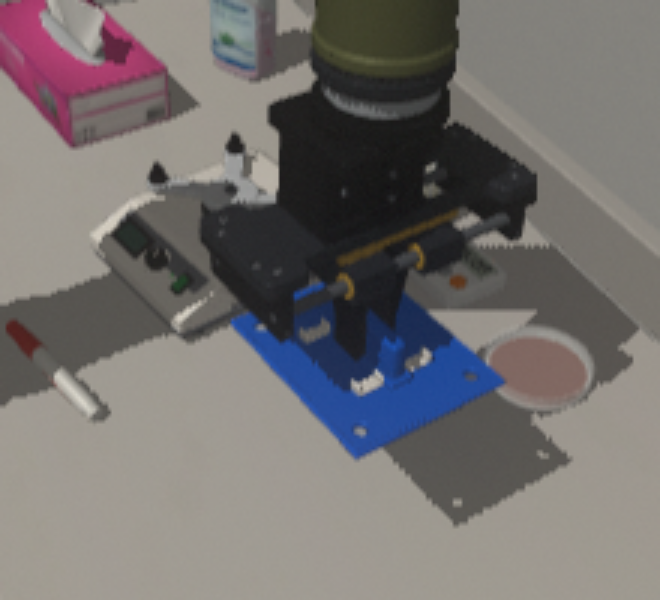

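Platform held level by the rib, force about 2 N (its weight). Next: carry over the mixer.

```bash
python3 - <<'E'
from h import *
go(.5373,.1146,.1176,11.7)
E
```

```text
t 7.5 pos [ 0.4977 -0.1985  0.1673] yaw 8.21 F [ 0.1 -0.9 -2.6] T [-0.01 -0.15 -0.07] gw 0.137
shift units now [7.6  2.1  1.25] turn units -0.7 after turn [7.46 2.56 1.24]
```

```bash
python3 -m jog '[[[0,0.15,0.05,0,-0.3],[0,0.4,0.13,0,-0.4],[0,0.75,0.25,0,0],[0,0.9,0.3,0,0],[0,0.9,0.3,0,0],[0,0.9,0.3,0,0],[0,0.9,0.3,0,0],[0,0.9,0.3,0,0],[0,0.8,0.27,0,0],[0,0.5,0.17,0,0]]]'
python3 -m jog '[[[0,0.3,0.1,0,0],[0,0.1,0.05,0,0],[0,0,0,0.2,0],[0,0,0,0.3,0],[0,0,0,0.3,0],[0,0,0,0.2,0],[0,0,0,0,0],[0,0,0,0,0]]]'
python3 - <<'E'
from h import *
go(.5373,.1146,.1176,11.7)
im,d,p=shot('top','t3.png');np.savez('t3.npz',im=im,d=d)
im2,d,p=shot('side','s3.png');np.savez('s3.npz',im=im2,d=d)
A=cv2.resize(im[180:280,195:300],None,fx=3.8,fy=3.8,interpolation=2);B=cv2.resize(im2[125:275,190:320],None,fx=3,fy=3,interpolation=2)
o=np.zeros((460,800,3),np.uint8);o[:A.shape[0],:A.shape[1]]=A;o[:B.shape[0],405:405+B.shape[1]]=B
cv2.imwrite('pics/c3.png',o[...,::-1])
E
```

```text
time: 8.75
position: [0.534, 0.1023, 0.1686]
tool_rot: [-1.977, -2.441, -0.001]
ft_force: [0.4, 0.1, -3.0]
grip_width: 0.136
time: 9.75
position: [0.5376, 0.1154, 0.1288]
tool_rot: [1.983, 2.436, 0.001]
ft_force: [0.4, 0.1, -1.9]
grip_width: 0.131
t 9.75 pos [0.5376 0.1154 0.1288] yaw 11.7 F [ 0.4  0.1 -1.9] T [ 0.01 -0.09  0.03] gw 0.131
shift units now [-0.02 -0.01  0.28] turn units 0.0 after turn [-0.02 -0.01  0.28]
```

View pics/c3.png

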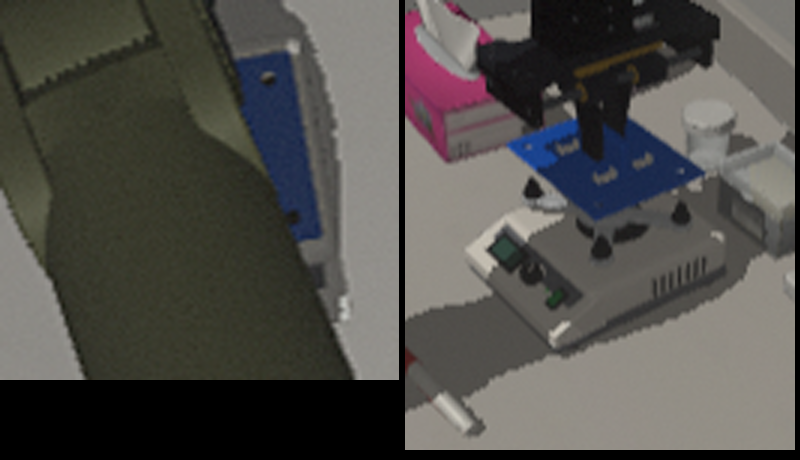

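Side view: plate is level and about 30 mm above the studs, with corner holes nearly above their studs. Top view: the two right-hand holes are visible at about (265.5,200.5) and (272,237). Measuring those finely.

```bash
python3 - <<'E'
from h import *
def blob(w,u,v,r=4):
    ys,xs=np.mgrid[int(round(v))-r:int(round(v))+r+1,int(round(u))-r:int(round(u))+r+1]
    g=w[ys,xs].astype(float);g=np.clip(g-np.median(g),0,None);g[g<.3*g.max()]=0
    return (xs*g).sum()/g.sum(),(ys*g).sum()/g.sum()
s=get_state();pos=s['position'];M=R.from_rotvec(s['tool_rot']).as_matrix()
Y=M[:,1];X=M[:,0]   # platform x ~ tool y ; platform y ~ tool x
print('tilt',M[:,2].round(4))
p=eyes.camera_params('top');im=np.load('t3.npz')['im'].astype(float)
rel=lambda w:(np.round([1000*(w-pos)@Y,1000*(w-pos)@X],1))
zt=pos[2]-.0086+.002
w=np.abs(im-np.median(im[205:230,262:268].reshape(-1,3),0)).sum(2)
for u,v in((265.5,200.5),(272.1,237.1)):
    c=blob(w,*(u,v),3);print('top hole',np.round(c,2),rel(ray(p,*c,zt)))
for u,v in((265.9,203.1),(272.3,238.1),(221.4,211.2),(226.9,246)): print('stud',rel(ray(p,u,v,.081)))
ps=eyes.camera_params('side');im=np.load('s3.npz')['im'].astype(float)
for u,v in((255,193.3),(282.3,181.7),(232,174)):
    med=np.median(im[int(v)-5:int(v)+6,int(u)-5:int(u)+6].reshape(-1,3),0)
    w=im[...,0]-im[...,2]  # whiter than blue
    c=blob(w,u,v,3);print('side hole',np.round(c,2),rel(ray(ps,*c,zt)))
im0=np.load('side0.npz')['im'];g=(im0.max(2)<50).astype(np.uint8);g2=np.zeros_like(g);g2[170:225,205:300]=g[170:225,205:300]
n,l,st,ce=cv2.connectedComponentsWithStats(g2)
for i in range(1,n):
    if st[i,4]>8:
        yy,xx=np.where(l==i);print('side stud',st[i],'cent',ce[i].round(1),rel(ray(ps,*ce[i],.083)),'top px',xx[yy==yy.min()].mean(),yy.min(),rel(ray(ps,xx[yy==yy.min()].mean(),yy.min(),.0905)))
E
```

```text
tilt [ 9.e-04  0.e+00 -1.e+00]
top hole [265.02 199.84] [ 42.5 -55.6]
top hole [270.65 237.36] [-43.6 -53.4]
stud [ 41.3 -55.7]
stud [-42.8 -56.1]
stud [41.  51.1]
stud [-42.2  51.3]
side hole [255.07 193.69] [-42.6 -59. ]
side hole [282.9  182.93] [ 40.9 -61.4]
side hole [230.38 173.41] [-42.1  55.1]
side stud [256 175   5   6  22] cent [258.  177.9] [38.3 45.7] top px 257.5 175 [39. 49.]
side stud [230 185   6   6  26] cent [232.1 188. ] [-45.5  45.8] top px 231.5 185 [-44.8  48.9]
side stud [279 193   6   6  26] cent [281.7 196. ] [ 38.1 -61.1] top px 281.5 193 [ 39.4 -58.6]
side stud [248 199   5   5  11] cent [250.1 201.3] [-40.5 -32.2] top px 248.0 199 [-44.9 -29.7]
side stud [260 200  10   6  37] cent [264.2 202. ] [-13.5 -56. ] top px 266.5 200 [ -9.8 -60.7]
side stud [218 203  18  17  58] cent [228.8 213.4] [-110.  -43.] top px 223.0 203 [-104.3   -7.3]
side stud [252 204   7   7  32] cent [255.1 207.7] [-45.5 -61.8] top px 255.0 204 [-42.7 -57.5]
side stud [241 220   4   5  13] cent [242.6 222.1] [-101.3  -90.9] top px 241.5 220 [-104.   -90.8]
```

```bash
python3 -m jog '[[[0,-0.03,0,0.2,0],[0,0,0,0.25,0],[0,0,0,0.15,0],[0,0,0,0.05,0],[0,0,0,0,0],[0,0,0,0,0]]]'
for i in 1; do python3 -m jog '[[[0,0,0,0.025,0],[0,0,0,0.025,0],[0,0,0,0.025,0],[0,0,0,0,0]]]'; python3 -c "
from h import *
go(.5376,.1154,.0946,11.7)"; done
python3 -m jog '[[[0,0,0,0.025,0],[0,0,0,0,0]]]';python3 -m jog '[[[0,0,0,0.02,0],[0,0,0,0,0]]]'
```

```text
time: 10.6
position: [0.5378, 0.1143, 0.1028]
tool_rot: [1.983, 2.436, 0.0]
ft_force: [1.2, 0.5, -2.4]
grip_width: 0.134
time: 11.1
position: [0.5375, 0.1141, 0.0994]
tool_rot: [-1.983, -2.436, 0.0]
ft_force: [-0.1, 0.5, -1.9]
grip_width: 0.138
t 11.1 pos [0.5375 0.1141 0.0994] yaw 11.7 F [-0.1  0.5 -1.9] T [ 0.   -0.11  0.04] gw 0.138
shift units now [0.03 0.01 0.12] turn units 0.0 after turn [0.03 0.01 0.12]
time: 11.35
position: [0.5376, 0.1141, 0.0984]
tool_rot: [-1.983, -2.436, 0.0]
ft_force: [-0.6, 0.4, -1.4]
grip_width: 0.134
time: 11.6
position: [0.5376, 0.1141, 0.0976]
tool_rot: [-1.983, -2.436, 0.0]
ft_force: [-0.2, 0.1, -1.2]
grip_width: 0.139
```

```bash
python3 -m jog '[[[0,0,0,0.02,0],[0,0,0,0,0]]]';python3 -m jog '[[[0,0,0,0.02,0],[0,0,0,0,0]]]'; python3 -m jog '[[[0,0,0,0.02,0],[0,0,0,0,0]]]'
```

```text
time: 11.85
position: [0.5376, 0.1141, 0.0968]
tool_rot: [-1.983, -2.436, 0.0]
ft_force: [-0.0, 0.1, -1.7]
grip_width: 0.134
time: 12.1
position: [0.5376, 0.1141, 0.0961]
tool_rot: [1.983, 2.436, -0.0]
ft_force: [0.3, 0.3, -1.0]
grip_width: 0.131
time: 12.35
position: [0.5378, 0.1142, 0.0954]
tool_rot: [1.983, 2.436, 0.0]
ft_force: [0.1, 0.7, -1.3]
grip_width: 0.138
```

```bash
python3 -m jog '[[[0,0,0,0.02,0],[0,0,0,0,0]]]';python3 -m jog '[[[0,0,0,0.015,0],[0,0,0,0,0]]]'; python3 -c "
from h import *
go(.5376,.1154,.0946,11.7)
im2,d,p=shot('side','s4.png')
cv2.imwrite('pics/s4c.png',cv2.resize(im2[125:275,190:320],None,fx=4,fy=4,interpolation=2)[...,::-1])"
```

```text
time: 12.6
position: [0.5379, 0.1144, 0.0947]
tool_rot: [1.983, 2.436, 0.001]
ft_force: [1.5, 1.3, -1.1]
grip_width: 0.138
time: 12.85
position: [0.538, 0.1144, 0.0942]
tool_rot: [1.983, 2.436, 0.001]
ft_force: [0.3, 1.2, 0.6]
grip_width: 0.132
t 12.85 pos [0.538  0.1144 0.0942] yaw 11.71 F [0.3 1.2 0.6] T [ 0.2  -0.28 -0.  ] gw 0.132
shift units now [ 0.03 -0.   -0.01] turn units 0.0 after turn [ 0.03 -0.   -0.01]
```

View pics/s4c.png

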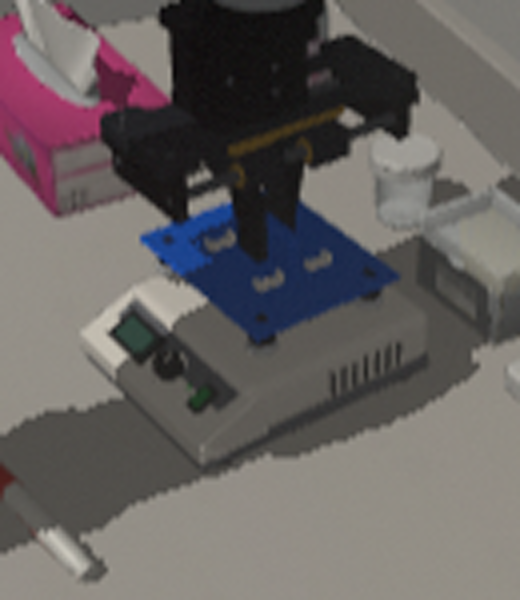

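Side view: the three visible studs (near (262,335), (372,290), (168,245)) poke into the holes, and the height (~86 mm underside) with light contact agrees. Releasing.

```bash
python3 -m jog '[[[0.5,0,0,0,0],[0.5,0,0,0,0],[0.5,0,0,0,0],[0.5,0,0,0,0],[0.5,0,0,0,0],[0.5,0,0,-0.3,0],[0.5,0,0,-0.6,0],[0.1,0,0,-0.6,0],[0,0,0,0,0],[0,0,0,0,0]]]'
python3 -c "
from h import *
im,d,p=shot('side');P=cloud(d,p);h=cv2.cvtColor(im,cv2.COLOR_RGB2HSV)
m=(h[...,0]>100)&(h[...,0]<130)&(h[...,1]>100)&(P[...,2]>.06)&(P[...,2]<.12);q=P[m];print(m.sum(),np.percentile(q[:,2],[5,25,50,75,95]).round(4))
c=np.array([.5377,.1128]);X=np.array([-.203,.979]);Y=np.array([.979,.203])
for a,b in((45.5,-38),(45.5,38),(-45.5,38),(-45.5,-38)):
    t=c+(a*Y+b*X)/1000;print(a,b,t);go(*t,.115,11.7)
"
```

```text
time: 14.15
position: [0.5374, 0.1139, 0.1537]
tool_rot: [1.983, 2.436, -0.001]
ft_force: [0.9, -1.0, -0.4]
grip_width: 0.242
1213 [0.0872 0.0884 0.0893 0.0905 0.1161]
45.5 -38 [0.5899585 0.0848345]
t 14.2 pos [0.5371 0.1139 0.1532] yaw 11.7 F [-0.5 -1.2  0. ] T [-0.07 -0.11 -0.03] gw 0.196
shift units now [-0.98  1.15  0.95] turn units 0.0 after turn [-0.98  1.15  0.96]
45.5 38 [0.5745305 0.1592385]
t 14.2 pos [0.5371 0.1139 0.1532] yaw 11.7 F [-0.5 -1.2  0. ] T [-0.07 -0.11 -0.03] gw 0.196
shift units now [0.92 1.15 0.95] turn units 0.0 after turn [0.92 1.15 0.96]
-45.5 38 [0.4854415 0.1407655]
t 14.2 pos [0.5371 0.1139 0.1532] yaw 11.7 F [-0.5 -1.2  0. ] T [-0.07 -0.11 -0.03] gw 0.196
shift units now [ 0.92 -1.13  0.96] turn units 0.0 after turn [ 0.92 -1.13  0.96]
-45.5 -38 [0.5008695 0.0663615]
t 14.2 pos [0.5371 0.1139 0.1532] yaw 11.7 F [-0.5 -1.2  0. ] T [-0.07 -0.11 -0.03] gw 0.196
shift units now [-0.98 -1.13  0.96] turn units 0.0 after turn [-0.98 -1.13  0.96]
```

Plate top is at ~0.089–0.090 (unpressed on the barbs), as expected. Pressing the first corner (+x,−y).

```bash
python3 -m jog '[[[0,-0.4,0.4,0,0],[0,-0.58,0.75,0,0],[0,0,0,0.5,0],[0,0,0,0.5,0],[0,0,0,0.35,0],[0,0,0,0.1,0],[0,0,0,0,0],[0,0,0,0,0]]]' 20
python3 -c "
from h import *
go(.58996,.08483,.090,11.7)"
```

```text
time: 15.2
position: [0.5911, 0.0853, 0.0967]
tool_rot: [1.982, 2.436, 0.001]
ft_force: [1.0, 0.3, 0.8]
grip_width: 0.001
t 15.2 pos [0.5911 0.0853 0.0967] yaw 11.72 F [1.  0.3 0.8] T [-0.05 -0.15  0.01] gw 0.001
shift units now [-0.01 -0.03  0.17] turn units 0.0 after turn [-0.01 -0.03  0.17]
```

```bash
python3 -m jog '[[[0,0,0,0.07,0],[0,0,0,0.05,0],[0,0,0,0,0]]]';for i in 1; do python3 -m jog '[[[0,0,0,0.025,0],[0,0,0,0,0]]]'; python3 -m jog '[[[0,0,0,0.02,0],[0,0,0,0,0]]]'; python3 -m jog '[[[0,0,0,0.02,0],[0,0,0,0,0]]]'; done | grep -E "pos|for"
```

```text
time: 15.58
position: [0.5905, 0.085, 0.0909]
tool_rot: [-1.983, -2.436, 0.001]
ft_force: [0.3, -0.0, -0.2]
grip_width: 0.001
position: [0.5907, 0.0851, 0.0901]
ft_force: [-0.1, -0.4, 0.6]
position: [0.5908, 0.0853, 0.0895]
ft_force: [0.5, -0.2, 1.0]
position: [0.5908, 0.0853, 0.0888]
ft_force: [-0.0, 0.8, 2.8]
```

```bash
(python3 -m jog '[[[0,0,0,0.02,0],[0,0,0,0,0]]]'; python3 -m jog '[[[0,0,0,0.02,0],[0,0,0,0,0]]]'; python3 -m jog '[[[0,0,0,0.015,0],[0,0,0,0,0]]]') | grep -E "pos|for"
```

```text
position: [0.5909, 0.0853, 0.088]
ft_force: [-0.4, 0.2, 4.6]
position: [0.5902, 0.0847, 0.0863]
ft_force: [0.2, 0.4, 0.8]
position: [0.5904, 0.0849, 0.086]
ft_force: [-0.3, -0.2, 1.0]
```

```bash
(python3 -m jog '[[[0,0,0,0.025,0],[0,0,0,0,0]]]'; python3 -m jog '[[[0,0,0,0.025,0],[0,0,0,0,0]]]'; python3 -m jog '[[[0,0,0,0.025,0],[0,0,0,0,0]]]') | grep -E "pos|for"
```

```text
position: [0.5905, 0.0849, 0.0853]
ft_force: [-0.1, -0.8, 2.5]
position: [0.5907, 0.0851, 0.0843]
ft_force: [0.4, -0.3, 0.6]
position: [0.5908, 0.0851, 0.0838]
ft_force: [-1.7, -1.1, 3.8]
```

```bash
(python3 -m jog '[[[0,0,0,0.015,0],[0,0,0,0,0]]]'; python3 -m jog '[[[0,0,0,0.015,0],[0,0,0,0,0]]]') | grep -E "pos|for"
```

```text
position: [0.5909, 0.0851, 0.0834]
ft_force: [-2.1, -0.5, 6.0]
position: [0.5909, 0.0851, 0.0831]
ft_force: [-2.9, -1.3, 7.7]
```

```bash
(python3 -m jog '[[[0,0,0,0.015,0],[0,0,0,0,0]]]'; python3 -m jog '[[[0,0,0,0.015,0],[0,0,0,0,0]]]') | grep -E "pos|for"; python3 -c "
from h import *
go(.58996,.08483,.082,11.7)
im2,d,p=shot('side','s5.png')
cv2.imwrite('pics/s5c.png',cv2.resize(im2[125:275,190:320],None,fx=4,fy=4,interpolation=2)[...,::-1])"
```

```text
position: [0.591, 0.0851, 0.0828]
ft_force: [-1.5, -1.4, 10.3]
position: [0.591, 0.0852, 0.0826]
ft_force: [-3.1, -1.8, 12.4]
t 18.82 pos [0.591  0.0852 0.0826] yaw 11.7 F [-3.1 -1.8 12.4] T [-0.25  0.7   0.01] gw 0.003
shift units now [-0.   -0.03  0.01] turn units 0.0 after turn [-0.   -0.03  0.01]
```

View pics/s5c.png

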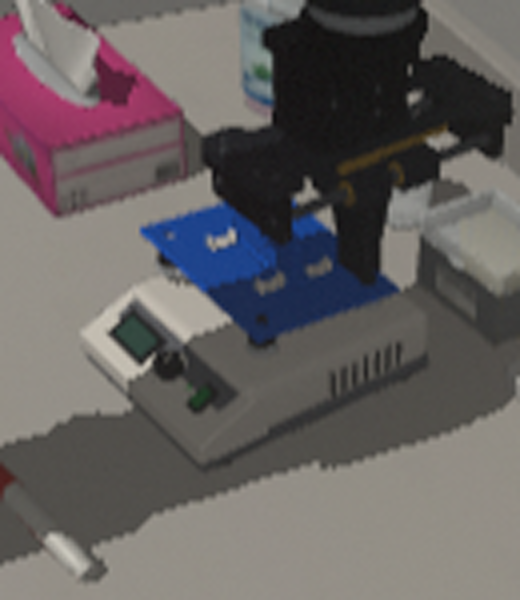

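Corner (+x,−y) has visibly dropped; the opposite corner has tipped up a little as expected. Next (+x,+y).

```bash
python3 -m jog '[[[0,0,0,-0.2,0],[0,0,0,-0.6,0],[0,0.5,-0.02,0,0],[0,0.9,0,0,0],[0,0.5,0,0,0],[0,0,0,0.1,0],[0,0,0,0,0],[0,0,0,0,0]]]' 
python3 -c "
from h import *
go(.57453,.15924,.092,11.7)
im,d,p=shot('side','s6.png');P=cloud(d,p);h=cv2.cvtColor(im,cv2.COLOR_RGB2HSV)
m=(h[...,0]>100)&(h[...,0]<130)&(h[...,1]>100)&(P[...,2]>.06)&(P[...,2]<.105);q=P[m]
c=np.array([.5377,.1128]);X=np.array([-.203,.979]);Y=np.array([.979,.203])
a=np.c_[(q[:,:2]-c)@Y,(q[:,:2]-c)@X,np.ones(len(q))]
for _ in range(3):
    k=np.linalg.lstsq(a,q[:,2],rcond=None)[0];e=np.abs(a@k-q[:,2])<.004;a,q=a[e],q[e]
for i,j in((.042,-.054),(.042,.054),(-.042,.054),(-.042,-.054)):print(i,j,(k@[i,j,1]).round(4))"
```

```text
time: 19.88
position: [0.5748, 0.1576, 0.1085]
tool_rot: [1.986, 2.434, -0.001]
ft_force: [-0.1, 0.0, 0.5]
grip_width: 0.007
t 19.88 pos [0.5748 0.1576 0.1085] yaw 11.57 F [-0.1  0.   0.5] T [ 0.05 -0.12 -0.02] gw 0.007
shift units now [0.04 0.   0.41] turn units -0.03 after turn [0.04 0.   0.41]
0.042 -0.054 0.0819
0.042 0.054 0.0874
-0.042 0.054 0.0938
-0.042 -0.054 0.0883
```

Depth plane fit: corner (+x,−y) top at 0.0819 (home), neighbours ~0.088.

```bash
(python3 -m jog '[[[0,0.04,0,0.2,0],[0,0,0,0.15,0],[0,0,0,0.05,0],[0,0,0,0,0]]]'; python3 -m jog '[[[0,0,0,0.025,0],[0,0,0,0.025,0],[0,0,0,0,0]]]'; python3 -m jog '[[[0,0,0,0.025,0],[0,0,0,0,0]]]'; python3 -m jog '[[[0,0,0,0.02,0],[0,0,0,0,0]]]'; python3 -m jog '[[[0,0,0,0.02,0],[0,0,0,0,0]]]' )| grep -E "pos|for"
```

```text
position: [0.5739, 0.1609, 0.0926]
ft_force: [-1.2, 0.1, 0.5]
position: [0.5741, 0.1609, 0.0909]
ft_force: [0.6, -0.1, -1.0]
position: [0.574, 0.1609, 0.0898]
ft_force: [0.1, -1.3, -0.1]
position: [0.5741, 0.1609, 0.0891]
ft_force: [-0.1, -0.5, 0.4]
position: [0.5742, 0.1609, 0.0884]
ft_force: [0.1, -0.2, 0.4]
```

```bash
(python3 -m jog '[[[0,-0.05,0,0,0],[0,0,0,0.015,0],[0,0,0,0,0]]]'; python3 -m jog '[[[0,0,0,0.02,0],[0,0,0,0,0]]]'; python3 -m jog '[[[0,0,0,0.02,0],[0,0,0,0,0]]]'; python3 -m jog '[[[0,0,0,0.015,0],[0,0,0,0,0]]]' )| grep -E "pos|for"
```

```text
position: [0.5747, 0.1589, 0.0879]
ft_force: [-1.2, -1.0, 1.4]
position: [0.5744, 0.1589, 0.0867]
ft_force: [0.2, -0.2, -0.3]
position: [0.5744, 0.159, 0.0859]
ft_force: [-0.1, -0.6, 1.1]
position: [0.5744, 0.1589, 0.0855]
ft_force: [-0.6, 0.3, 1.3]
```

```bash
(python3 -m jog '[[[0,0,0,0.015,0],[0,0,0,0,0]]]'; python3 -m jog '[[[0,0,0,0.02,0],[0,0,0,0,0]]]'; python3 -m jog '[[[0,0,0,0.015,0],[0,0,0,0,0]]]'; python3 -m jog '[[[0,0,0,0.015,0],[0,0,0,0,0]]]' )| grep -E "pos|for"
```

```text
position: [0.5744, 0.159, 0.0849]
ft_force: [-0.3, 0.1, 1.6]
position: [0.5744, 0.1589, 0.0839]
ft_force: [0.4, 1.0, 0.7]
position: [0.5745, 0.1589, 0.0834]
ft_force: [0.7, 0.0, 0.8]
position: [0.5745, 0.159, 0.083]
ft_force: [-0.1, 0.4, 1.1]
```

```bash
cat > pl.py <<'E'
from h import *
import sys
im,d,p=shot('side',sys.argv[1]);P=cloud(d,p);h=cv2.cvtColor(im,cv2.COLOR_RGB2HSV)
m=(h[...,0]>100)&(h[...,0]<130)&(h[...,1]>100)&(P[...,2]>.06)&(P[...,2]<.105);q=P[m]
c=np.array([.5377,.1128]);X=np.array([-.203,.979]);Y=np.array([.979,.203])
a=np.c_[(q[:,:2]-c)@Y,(q[:,:2]-c)@X,np.ones(len(q))]
for _ in range(3):
    k=np.linalg.lstsq(a,q[:,2],rcond=None)[0];e=np.abs(a@k-q[:,2])<.004;a,q=a[e],q[e]
for i,j in((.042,-.054),(.042,.054),(-.042,.054),(-.042,-.054)):print(i,j,(k@[i,j,1]).round(4))
A=cv2.resize(im[125:275,190:320],None,fx=4,fy=4,interpolation=2)
cv2.imwrite('pics/c_'+sys.argv[1],A[...,::-1])
s=get_state();print(s['time'],s['position'].round(4),s['ft_force'].round(1))
E
python3 pl.py s7.png
```

```text
0.042 -0.054 0.0818
0.042 0.054 0.0818
-0.042 0.054 0.0885
-0.042 -0.054 0.0885
23.725 [0.5746 0.159  0.0831] [-0.3 -0.6  1. ]
```

View pics/c_s7.png

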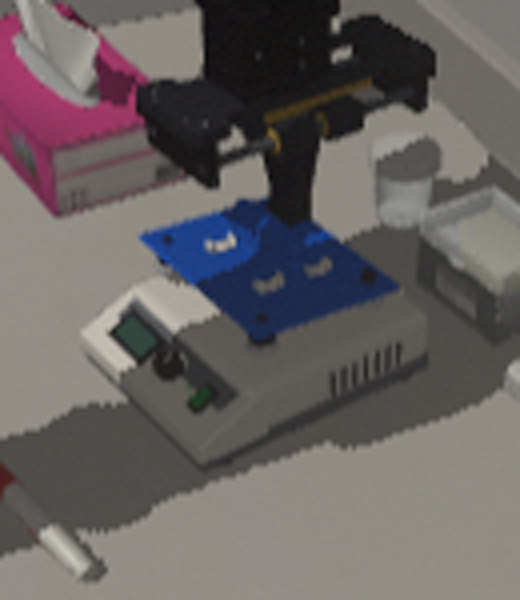

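Plane fit now shows both +x corners home (0.0818), −x corners 0.0885. A firmer check push here, then (−x,+y).

```bash
(python3 -m jog '[[[0,0,0,0.02,0],[0,0,0,0.015,0],[0,0,0,0,0]]]'; python3 -m jog '[[[0,0,0,0.015,0],[0,0,0,0.01,0],[0,0,0,0,0]]]';python3 -m jog '[[[0,0,0,0.02,0],[0,0,0,0,0]]]')| grep -E "pos|for"
```

```text
position: [0.5746, 0.159, 0.0823]
ft_force: [-1.5, -1.1, 6.3]
position: [0.5747, 0.159, 0.0819]
ft_force: [-4.0, -1.0, 9.5]
position: [0.5747, 0.159, 0.0815]
ft_force: [-4.9, -2.3, 12.5]
```

```bash
python3 -m jog '[[[0,0,0,-0.3,0],[0,0,0,-0.9,0],[0,0,-0.5,0,0],[0,0,-0.9,0,0],[0,0,-0.7,0,0],[0,0,-0.15,0.3,0],[0,0,0,0.5,0],[0,0,0,0.2,0],[0,0,0,0,0]]]' 
python3 -c "
from h import *
go(.48544,.14077,.0895,11.7)"
```

```text
time: 25.85
position: [0.4861, 0.1411, 0.0865]
tool_rot: [-1.981, -2.435, 0.001]
ft_force: [-0.6, 0.2, -0.4]
grip_width: 0.006
t 25.85 pos [0.4861 0.1411 0.0865] yaw 11.73 F [-0.6  0.2 -0.4] T [-0.04 -0.15 -0.01] gw 0.006
shift units now [-0.   -0.02 -0.08] turn units 0.01 after turn [-0.   -0.02 -0.08]
```

```bash
python3 pl.py s8.png
```

```text
0.042 -0.054 0.0813
0.042 0.054 0.0813
-0.042 0.054 0.083
-0.042 -0.054 0.083
25.9 [0.4864 0.1412 0.0871] [-0.4  0.2 -0.3]
```

```bash
(python3 -m jog '[[[0,0,0,0.04,0],[0,0,0,0.03,0],[0,0,0,0,0]]]'; python3 -m jog '[[[0,0,0,0.02,0],[0,0,0,0,0]]]';python3 -m jog '[[[0,0,0,0.02,0],[0,0,0,0,0]]]';python3 -m jog '[[[0,0,0,0.015,0],[0,0,0,0,0]]]')| grep -E "pos|for"; python3 pl.py s9.png
```

```text
position: [0.4864, 0.1407, 0.085]
ft_force: [-0.3, -0.0, -0.0]
position: [0.4865, 0.1407, 0.0842]
ft_force: [0.7, -0.6, -0.5]
position: [0.4863, 0.1407, 0.0833]
ft_force: [-0.5, -0.2, -0.5]
position: [0.4863, 0.1407, 0.0826]
ft_force: [-0.6, 0.1, 0.1]
0.042 -0.054 0.0811
0.042 0.054 0.0815
-0.042 0.054 0.0817
-0.042 -0.054 0.0813
27.075 [0.4863 0.1407 0.0826] [0.3 0.2 0.3]
```

```bash
(python3 -m jog '[[[0,0,0,0.02,0],[0,0,0,0,0]]]'; python3 -m jog '[[[0,0,0,0.02,0],[0,0,0,0,0]]]';python3 -m jog '[[[0,0,0,0.02,0],[0,0,0,0,0]]]';python3 -m jog '[[[0,0,0,0.015,0],[0,0,0,0,0]]]')| grep -E "pos|for"
```

```text
position: [0.4864, 0.1408, 0.0821]
ft_force: [-1.3, 0.3, 1.9]
position: [0.4864, 0.1407, 0.0817]
ft_force: [-1.5, -0.4, 6.2]
position: [0.4864, 0.1408, 0.0813]
ft_force: [-3.6, -2.1, 10.5]
position: [0.4865, 0.1408, 0.081]
ft_force: [-5.2, -1.0, 13.0]
```

Stiff contact at 0.082: home. Now the fourth, (−x,−y), approached slowly.

```bash
(python3 -m jog '[[[0,0,0,-0.2,0],[0,0,0,-0.5,0],[0,-0.5,-0.02,0,0],[0,-0.9,0,0,0],[0,-0.5,0,0,0],[0,0,0,0.3,0],[0,0,0,0.2,0],[0,0,0,0.07,0],[0,0,0,0,0]]]' ;python3 -m jog '[[[0,0,0,0.04,0],[0,0,0,0.02,0],[0,0,0,0,0]]]'; python3 -m jog '[[[0,0,0,0.02,0],[0,0,0,0,0]]]'; python3 -m jog '[[[0,0,0,0.02,0],[0,0,0,0,0]]]')| grep -E "pos|for"
```

```text
position: [0.5006, 0.0671, 0.0846]
ft_force: [0.1, 0.2, 0.9]
position: [0.501, 0.0661, 0.0826]
ft_force: [0.3, -0.0, 0.7]
position: [0.5011, 0.0661, 0.0821]
ft_force: [-0.7, 0.2, 4.5]
position: [0.5012, 0.066, 0.0816]
ft_force: [-2.5, -0.1, 7.5]
```

```bash
(python3 -m jog '[[[0,0,0,0.02,0],[0,0,0,0,0]]]'; python3 -m jog '[[[0,0,0,0.02,0],[0,0,0,0,0]]]')| grep -E "pos|for"
python3 -m jog '[[[0,0,0,-0.3,0],[0,0,0,-0.9,0],[0,0,0,-1,0],[0,-0.9,-0.5,-0.8,0],[0,-0.9,-0.5,-0.5,0],[0,-0.9,-0.3,0,0],[0,-0.9,0,0,0],[0,-0.9,0,0,0],[0,-0.5,0,0,0],[0,0,0,0,0]]]' 
python3 pl.py s10.png
```

```text
position: [0.5012, 0.066, 0.0812]
ft_force: [-4.0, -1.3, 11.2]
position: [0.5012, 0.066, 0.0808]
ft_force: [-6.1, -0.5, 13.6]
time: 31.82
position: [0.4906, -0.141, 0.219]
tool_rot: [-1.985, -2.433, -0.001]
ft_force: [-0.1, 1.7, -1.0]
grip_width: 0.002
0.042 -0.054 0.0812
0.042 0.054 0.0813
-0.042 0.054 0.0813
-0.042 -0.054 0.0812
31.875 [ 0.4906 -0.1393  0.2191] [0.8 1.  0.3]
```

View pics/c_s10.png

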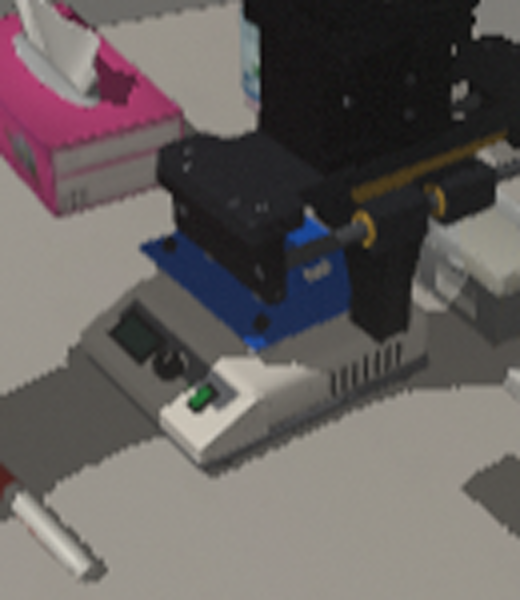

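The plate lies low and flat, black studs show through the visible holes (170,243), (262,322), all four corners fit to 0.081. A last numeric check from the top: heights, and the bystanders against the first picture.

```bash
python3 - <<'E'
from h import *
im,d,p=shot('top','t11.png');P=cloud(d,p);im0=np.load('top0.npz')['im']
h=cv2.cvtColor(im,cv2.COLOR_RGB2HSV);m=(h[...,0]>100)&(h[...,0]<130)&(h[...,1]>100)&(P[...,2]>.06)&(P[...,2]<.105);q=P[m]
c=np.array([.5377,.1128]);X=np.array([-.203,.979]);Y=np.array([.979,.203])
a,b=(q[:,:2]-c)@Y,(q[:,:2]-c)@X
for i in(1,-1):
    for j in(-1,1):
        k=(a*i>.03)&(b*j>.035);print(i,j,k.sum(),np.median(q[k,2]).round(4) if k.sum() else '')
for n,(u,v) in dict(timer=(297,162),dish=(347,165),cup=(198,157)).items():
    A=cv2.cvtColor(im0,7)[v-20:v+20,u-22:u+22];B=cv2.cvtColor(im,7)[v-20:v+20,u-22:u+22]
    print(n,cv2.phaseCorrelate(np.float32(A),np.float32(B)))
s=get_state();print(s['qd'].round(3).max(),s['ft_force'].round(1))
E
```

```text
1 -1 134 0.0825
1 1 151 0.0825
-1 -1 144 0.0824
-1 1 148 0.0826
timer ((0.6410632013429627, 0.37921287685980687), 0.5718070713678995)
dish ((-0.056824310387309396, -0.5162244753608647), 0.6091532145606147)
cup ((0.3851232274603973, -0.0035563134585281375), 1.002431664996677)
0.004 [ 0.2  0.1 -0.6]
```

```bash
python3 -c "
from bench import job
print(job.close_job())"
```

```text
the job is handed in; nothing more can be done
None
```

The tube platform is on the mixer and lies fully home on all four studs. I lifted it by the rib, laid it over the studs, released it, pressed beside the four studs in turn and drew the arm clear. The job was handed in at about 32 s.

**Last checks**
- **Plate height:** the top of the plate reads 81.2–81.3 mm at every corner from the side camera and 82.4–82.6 mm from the top camera. The value for fully home is 82 mm.
- **Contact:** each corner met a stiff stop under its final push of 12–14 N, below the 22 N overload. The force was read only between steps, so brief peaks could have been missed.
- **Bystanders:** the timer, petri dish and cup matched the first picture to within about 0.6 pixel. I put that down to changed shadows and noise, though the timer and dish matches were weak (0.57 and 0.61).

**What did not go as expected**
- **Clicks not felt:** I never saw the 9–14 N click peak itself, so the home state rests on the heights and the stiff contact.
- **Third and fourth studs:** the whole −x edge came down as I moved to the third stud, and went the rest of the way with no force I could see. These two studs may therefore have snapped nearly together. Their later separate presses only confirmed they were home.

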